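# Unstick a nested vat cover and latch it over the resin vat

## Task

Cover the open resin vat in the white dock with the orange cover: slide the dock's flush steel latch back out of the way by pressing down on its rubber pad and dragging it, pull the top orange cover straight up off the nested stack it sticks to, and set it down (do not drop it) so that it lies flat in the dock over the vat. Then slide the latch fully home over the cover's edge, and leave the smoke-grey covers and everything else on the counter where they are.

Things in the scene. Friction and masses are not known exactly. Their poses are not given: they have to be found in the camera images.
- cover_orange: orange translucent vat cover, top of the orange stack: 100x82 mm shell open below, flat top 34 mm above its underside, flange 130x100 mm, 4 mm thick, round its lower edge; mid-top an upright solid grip rib 64 mm long (x), 22 mm wide (y), from 34 to 60 mm up. 105 to 210 g. Origin: centre of the underside, x along the long side; half-turn symmetric
- stack_orange: aluminium tray 146x114x8 mm fixed to the counter, with two orange covers fixed on it (core 88x66 mm, up to z 47 mm). Origin: centre of the underside, x along the long side. The top cover is nested on it, its origin at x 0, y 0, z 23 mm, same yaw; rubber bumpers grip it from inside: pulling it up takes roughly 8 to 18 N for the first 18 mm; clear after 24 mm of straight lift
- cover_smoke: smoke-grey translucent cover of the same shape, on top of the smoke-grey stack; to be left alone. Origin as for the orange cover
- stack_smoke: stack of smoke-grey covers, same build as the orange stack; to be left alone
- dock: white vat dock fixed to the counter, x -125 to +110 mm, y -59 to +59 mm in its own frame, origin at its underside, x along its length from latch to vat. Latch-side deck (x below -32 mm) is 46 mm high, the bay's three outer walls 40 mm. Nothing on it is higher than 47 mm but a seated cover (rib top at 92 mm)
- bay (a point): where a seated cover's origin lies: dock x +36, y 0, z 32 mm, centre of the 136x106 mm bay (long side along dock x; 3 mm slack round the cover's flange), level with the aluminium rim of the vat that carries the flange (vat opening 100x70 mm). Axes as the dock's
- latch_pad (a point): centre of the top of the black ribbed rubber pad (38x38 mm) on the latch, 1 mm above the deck, at dock x = -95 mm + joint latch, y 0. The pad yields about 1 mm per 2.5 N, 3 mm at most; the latch slides along with a fingertip pressed on it with 4 N or more (it resists with about 1.5 N)
- latch (a joint): slide of the flush steel latch plate (60x44x7 mm, top level with the deck, no handle) along dock +x: 0 = fully back, 0.040 m = fully home. Front edge at dock x = -59 mm + value, underside at z 39 mm, 3 mm above a seated flange; above about 0.025 it blocks the bay. Stays where left; starts at 0.029 to 0.040
- torch: compact UV torch standing on its tail, dark metal, 36 mm across, 102 mm high; bystander, origin at the centre of its underside
- cup: empty white ceramic cup, 62 mm across, 75 mm high; bystander, origin at the centre of its underside
- scraper: green plastic scraper lying flat, 165 mm long along its x (about -80 to +83 mm), 40 mm wide, 12 mm high; bystander
- bottle: closed amber bottle, 56 mm across, 130 mm high; bystander, origin at the centre of its underside
- jar: small closed jar, 60 mm across, 60 mm high; bystander, origin at the centre of its underside
- hexkey: L-shaped dark hex key lying flat, 108x38 mm, 8 mm high; bystander, origin in the middle of its long arm
Mind the look-alikes: they are no part of the job. Leave any purple or turquoise look-alike of the cover_orange alone.

How it is judged (in metres and radians):
On the way, in this order (a step that is already met when the one before it is completed fails the run):
1. the latch is slid back clear of the bay (value below 0.022) (value of joint latch below 0.022 m), for 0.1 s.
2. the orange cover lies seated in the dock (x of cover_orange in the frame of dock between 0.031 and 0.041 m and y of cover_orange in the frame of dock between -0.005 and 0.005 m and z of cover_orange in the frame of dock between 0.029 and 0.035 m and angle between the x axis of cover_orange and the x axis of dock, either way round below 0.06 rad and angle between cover_orange's own z axis and vertical below 0.06 rad), for 0.2 s.
At the end, for the whole second after the job is handed in: The orange cover lies flat in the dock's bay on the vat's rim (origin within 5 mm of the bay centre along and across, within 3 mm in height, long side along the dock within 0.06 rad, tilt below 0.06 rad), at rest, and the latch is home over its flange (value above 0.034 of 0.040) (all of step 2 and value of joint latch above 0.034 m and linear speed of cover_orange below 0.02 m/s and velocity of joint latch below 0.02 m/s); the robot touches nothing.
It fails at once if the orange cover is dropped (falls faster than 0.5 m/s with no finger on it) (linear speed of cover_orange above 0.5 m/s and contact force between the fingers and cover_orange below 0.1 N).
It fails at once if the orange cover tips by more than 0.4 rad (angle between cover_orange's own z axis and vertical above 0.4 rad).
It fails at once if the smoke-grey cover is moved by more than 8 mm (distance of cover_smoke from where it was at the start of the episode above 0.008 m).
It fails at once if a bystander is moved by more than 25 mm (distance of any of torch, cup, scraper, bottle, jar, hexkey from where it was at the start of the episode above 0.025 m).
It fails at once if the torch, cup, bottle or jar is tipped over (angle between any of torch, cup, bottle, jar's own z axis and vertical above 0.6 rad).
It also fails if it takes over 67 s, if anything falls off the work surface, if the arm or the gripper's body presses on something with over 40 N, if the wrist force passes 120 N, or if a joint passes its speed limit or range.

## Robot

A 6-joint arm with a two-finger parallel gripper is mounted at the origin on the work surface. World frame = base frame: x ahead of the robot, y to its left, z up, the work surface at z = 0. Lengths are in m, angles in degrees, forces in N, time in s.
With the tool pointing down it reaches from about 0.4 to 0.825 m from the base axis. Payload 7 kg.
Tool frame: the origin (TCP) lies at the very end of the fingers, on their centre line; the grasp point (between the pads) lies 19 mm behind it; z points along the fingers, y is the line along which they close (so a half turn about z gives the same grasp; the last joint's range is limited). The gripper opens to 88 mm and grips with 3 to 60 N. Pads are 19 mm wide; open, the fingers measure 130 mm over their backs; the gripper's body (78 mm by 193 mm) begins 47 mm behind the grasp point.
Start: joints at [-47.263, 20.546, 0.682, 0, -70.136, -16.507], TCP at [0.298, -0.605, 0.227] pointing down, gripper open.
Joint ranges: [-176.03, 176.03], [-82.01, 121.73], [-58.28, 71.71], [-173.87, 95.51], [-174.79, -0.11], [-173.66, 173.66]. Speed limits (degrees/s): [136.94, 136.94, 172.46, 180, 180, 180].

## Interface

Orientations are given as [roll, pitch, yaw] about the fixed x, y, z axes, in that order (R = Rz(yaw) Ry(pitch) Rx(roll)).
In Python, from plant import ctrl, cams, workorder gives the robot as it stands.
- The arm moves only by the tool play_rows, never from a script. Its argument "motion" is a list of rows, each an object of numbers: "x", "y", "z": the shift along the tool's x, y, z normalised to -1 to 1, where 1 is 0.025 m; "rx", "ry", "rz": the turn, a rotation vector about the tool's x, y, z normalised to -1 to 1, where 1 is 4 degrees. A call has 1 to 20 rows; each row shifts and turns the commanded pose from where the row before left it, along the tool's axes as they then stand; what a row does not reach is not made up. A row lasts 1/8 s, in which the tool goes at most 62.5 mm and 10.7 degrees, less where a joint would pass 70% of its speed; a pose out of reach is approached as far as the arm can. A call with a number of a shift or a turn outside -1 to 1 is refused whole. A call with a gripper value outside its range is refused whole. "fingers" is the opening, from -1 (shut) to 1 (fully open), set as the call begins (left out, the last holds). The fingers move at their own pace and stop on an object; the grip force is fixed at half the most. Time passes only in rows, so rows that do not move let the fingers close. It gives the time, the measured TCP pose, the force, the opening and the grip force at its end, in the units of the state.
- ctrl.get_obs(): the state, without advancing time (a new reading comes with each control period).
- cams.snapshot(name): name is "scene" or "side" or "wrist"; returns the picture (480x640x3 uint8, blue, green, red); there is no depth.
- cams.get_calibration(name): a dict with "vertical_fov" (degrees; the focal length in pixels is half the picture's height over the tangent of half this angle, whatever the lens; pixels are square), "cx", "cy" (the principal point, pixels), "k1" (the pictures are not rectified: a ray, as slopes to the right and down, at radius r is drawn at 1 + k1 r^2 times it, then the intrinsics apply), "position" and "rotation" of the camera in the world. Camera axes: x right, y up, looking along -z (the intrinsics and any distortion apply to the point x, -y, -z); pixel columns grow to the right and rows downward; lengths in m; the calibration is good to about 2 mm. A picture is of the moment at which its call begins: read the wrist's pose just before it. get_calibration takes no time and is no camera call; for the wrist camera it gives the pose at the moment of the call.
- workorder.close_job(): hands the job in; it is judged then, once.
The state is a dict: "clock": time; "joint_pos": joint angles; "qvel": joint speeds; "tau": joint torques, N m; "tool_pos": TCP position; "orientation": TCP orientation; "force": force on the tool from outside, world axes, zero at the start; "moment": the same for the moment, N m; "opening": finger opening in m; "gripper_force": force on a finger pad.
Only numpy, scipy, OpenCV 4.12 (cv2) and the standard library are available. Lean on these libraries where they do the work, as an engineer would, in place of code of your own. Each camera call takes 0.05 s, during which the arm holds its last target. There are 200 camera calls.

## Working session

There is one attempt and no reset: what is moved stays moved. The work goes in short steps, Python scripts to look and compute and a tool call to move; the robot and the scene stay as the last step left them, time stands still between calls to the robot, and variables do not carry over. Pictures are saved under pics/ and viewed, at most 10 in all, crops included, and the job is handed in when it is done.

Besides the shell and the picture viewer there is one more tool, called after "Emit:" as a command line: name --argument value ..., lists and objects as JSON in quotes. play_rows: Moves the arm, as the interface text tells. Its arguments: {"type":"object","properties":{"motion":{"type":"array"},"fingers":{"type":"number"}},"required":["motion"]}

```bash
mkdir -p pics; ls
cat > h.py <<'E'
import numpy as np, cv2
from plant import ctrl, cams, workorder
def K(c):
    f=240/np.tan(np.radians(c["vertical_fov"])/2); return f
def ray(c,u,v):
    f=K(c); d=np.array([(u-c["cx"])/f,(v-c["cy"])/f]); p=d.copy()
    for _ in range(30): p=d/(1+c["k1"]*(p@p))
    R=np.array(c["rotation"]).reshape(3,3)
    return np.array(c["position"]), R@np.array([p[0],-p[1],-1.])
def onz(c,u,v,z):
    o,d=ray(c,u,v); return o+d*(z-o[2])/d[2]
def proj(c,P):
    R=np.array(c["rotation"]).reshape(3,3); q=R.T@(np.array(P)-np.array(c["position"]))
    s=np.array([q[0],-q[1]])/-q[2]; s=s*(1+c["k1"]*(s@s)); return s*K(c)+[c["cx"],c["cy"]]
E
python3 - <<'E'
from h import *
print(ctrl.get_obs())
for n in ["scene","side","wrist"]:
    c=cams.get_calibration(n); print(n,c); cv2.imwrite(f"pics/{n}0.png",cams.snapshot(n))
E
```

```text
pics
{'clock': 0.0, 'joint_pos': array([-4.72628338e+01,  2.05904990e+01,  6.36743762e-01, -1.95958953e-02,
       -7.01362580e+01, -1.65062503e+01]), 'qvel': array([-0.0417397 , -0.00183035,  0.02584582,  0.06203668, -0.03178868,
       -0.05281784]), 'tau': array([ 7.18160645e-04, -5.82719135e+01,  2.93056458e+01,  6.99729368e+00,
        6.92753209e-03, -1.71849083e-04]), 'tool_pos': array([ 0.29810989, -0.60508485,  0.22565746]), 'orientation': array([ 1.79908462e+02, -7.91441962e-03, -1.53775751e+02]), 'force': array([0.37356892, 0.29683103, 0.73804413]), 'moment': array([-0.00514944, -0.01663347, -0.00833878]), 'gripper_force': 0.0, 'opening': 0.0878102432754796}
scene {'vertical_fov': 50.61481985404847, 'cx': 317.61086409788356, 'cy': 238.7390265986819, 'k1': 0.0031901792753245856, 'position': array([ 0.92959979, -0.58990449,  0.84397054]), 'rotation': array([41.88157688, -1.04669374, 34.83417902])}
side {'vertical_fov': 43.5033454347251, 'cx': 320.361809883344, 'cy': 237.6721772112098, 'k1': 0.014921423160398817, 'position': array([ 0.06711168, -1.11466756,  0.8794012 ]), 'rotation': array([ 55.94395951,   0.13197146, -23.6331066 ])}
wrist {'vertical_fov': 61.97307192862723, 'cx': 321.54165131206196, 'cy': 241.49275285420939, 'k1': -0.08479320286149068, 'position': array([ 0.22616301, -0.64089692,  0.38364443]), 'rotation': array([-1.70971850e+01, -7.10077255e-02,  1.16201005e+02])}
```

```bash
sed -i 's/np.array(c\["rotation"\]).reshape(3,3)/rot(c["rotation"])/' h.py
cat >> h.py <<'E'
from scipy.spatial.transform import Rotation
def rot(e): return Rotation.from_euler("xyz",e,degrees=True).as_matrix()
E
```

```text
(no output)
```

View pics/scene0.png

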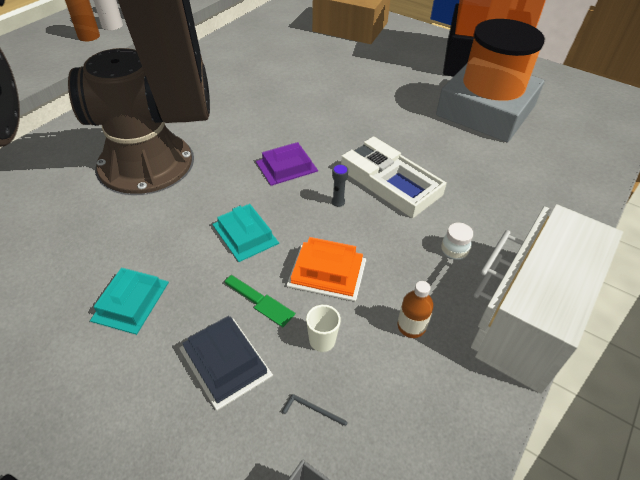

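View pics/side0.png

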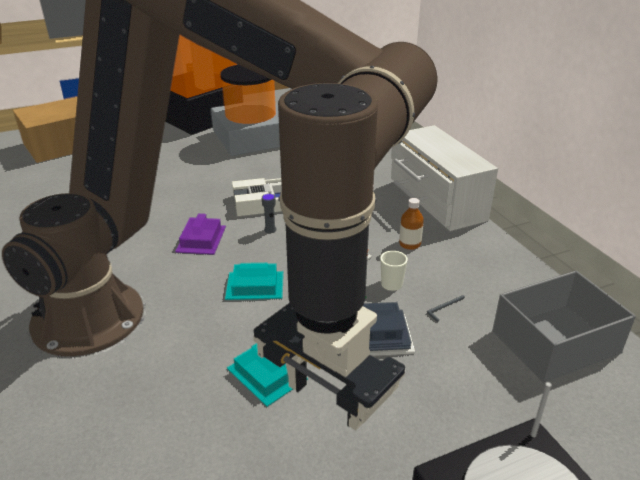

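The scene picture shows these candidates: the orange cover on its aluminium tray (330,266), the smoke stack (226,358), purple (286,163), and turquoise (244,231) and (130,299). There is also an orange machine in the background (500,60). By the description I choose (330,266). The dock is at (393,175), with the torch close beside it at (339,185). Next is the close crop.

Run:
```python
from h import *
im=cv2.imread("pics/scene0.png"); cr=im[125:312,250:500]
cv2.imwrite("pics/crop0.png",cv2.resize(cr,None,fx=3.2,fy=3.2,interpolation=cv2.INTER_CUBIC))
c=cams.get_calibration("scene")
hsv=cv2.cvtColor(im,cv2.COLOR_BGR2HSV)
def blob(m,box):
    z=np.zeros_like(m); x0,y0,x1,y1=box; z[y0:y1,x0:x1]=m[y0:y1,x0:x1]
    cs,_=cv2.findContours(z,0,2); return max(cs,key=cv2.contourArea)
o=blob(cv2.inRange(hsv,(3,150,120),(22,255,255)),(270,220,390,310))
print("orange",cv2.approxPolyDP(cv2.convexHull(o),3,True).reshape(-1,2).tolist())
d=blob(cv2.inRange(hsv,(0,0,140),(179,60,255)),(325,125,460,225))
print("dock",cv2.approxPolyDP(cv2.convexHull(d),2,True).reshape(-1,2).tolist())
t=blob(cv2.inRange(hsv,(0,0,150),(179,60,255))|cv2.inRange(hsv,(3,150,120),(22,255,255)),(270,220,390,310))
print("tray",cv2.approxPolyDP(cv2.convexHull(t),3,True).reshape(-1,2).tolist())
```

```text
orange [[309, 237], [352, 245], [362, 254], [352, 295], [291, 282], [300, 250]]
dock [[459, 129], [459, 224], [325, 224], [325, 125], [449, 125]]
tray [[389, 220], [389, 306], [290, 309], [270, 296], [270, 220]]
```

View pics/crop0.png

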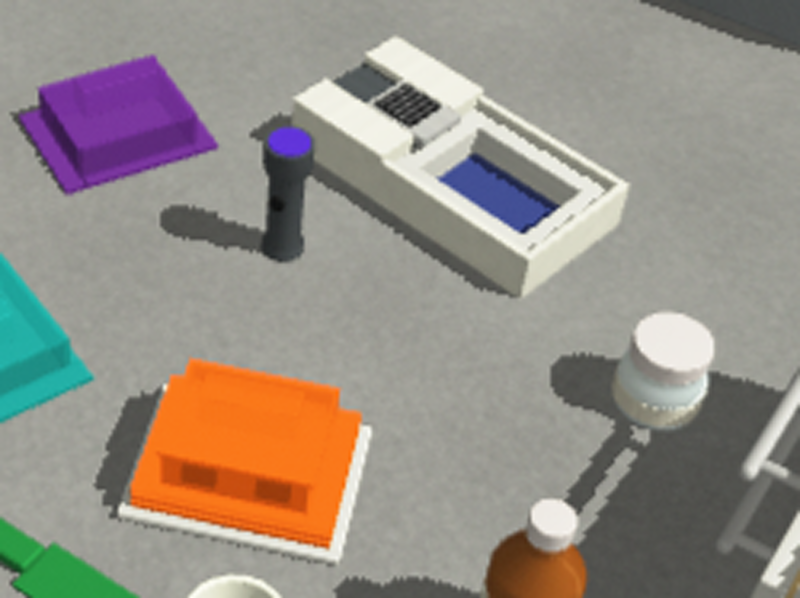

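Run:
```python
from h import *
c=cams.get_calibration("scene")
P=lambda x,y,z: onz(c,250+x/3.2,125+y/3.2,z)[:2]
A,B,C,D=P(293,98,.046),P(395,37,.046),P(629,185,.040),P(527,258,.040)
print(A,B,C,D, [np.linalg.norm(u-v) for u,v in((A,B),(B,C),(C,D),(D,A))])
ax=(C+D-A-B)/2; ax/=np.linalg.norm(ax); ctr=(A+B+C+D)/4
print("dock yaw",np.degrees(np.arctan2(ax[1],ax[0])),"origin",ctr+ax*.0075,"bay",ctr+ax*.0435)
A,B,C,D=P(120,511,.008),P(338,556,.008),P(370,428,.008),P(165,388,.008)
print(A,B,C,D, [np.linalg.norm(u-v) for u,v in((A,B),(B,C),(C,D),(D,A))])
ax=B-A; print("tray yaw",np.degrees(np.arctan2(ax[1],ax[0])), (A+B+C+D)/4)
t=P(290,250,0); print("torch",t, "rib", (P(188,361,.083)+P(338,390,.083))/2)
print("pp",P(408,104,.047),"jar",P(660,410,0),"cup",onz(c,323,347,0)[:2],"purple",P(110,130,.03))
```

```text
[0.42292618 0.26764927] [0.44726965 0.38142721] [0.67658555 0.33609225] [0.65104491 0.22213328] [np.float64(0.11635301509825022), np.float64(0.23375423161801526), np.float64(0.11678600873131137), np.float64(0.2326152686950642)]
dock yaw -11.23331552473784 origin [0.55681289 0.30036446] bay [0.5921232 0.2933515]
[ 0.53599797 -0.10531533] [ 0.66796831 -0.05383422] [0.6302391  0.04707338] [ 0.49805182 -0.00435231] [np.float64(0.1416561868815065), np.float64(0.107730389464811), np.float64(0.1418382124079226), np.float64(0.10785843844670345)]
tray yaw 21.31056075107977 [ 0.5830643  -0.02910712]
torch [0.48928736 0.16598171] rib [ 0.58011708 -0.01280776]
pp [0.49938736 0.31289711] jar [0.78077835 0.18311504] cup [ 0.67388151 -0.17775117] purple [0.31973402 0.16880485]
```

The crop confirms the orange cover with its rib, seated on the white tray with corners at about (120,511), (338,556), (370,428) and (165,388). The dock's latch is nearly home, with its pad at crop (408,104). First I move over the stack for a wrist picture.

```bash
cat >> h.py <<'E'
def go(x,y,z,yaw):
    "units for: shift in present tool axes, then turn"
    o=ctrl.get_obs(); R=rot(o["orientation"]); s=R.T@(np.array([x,y,z])-o["tool_pos"])/.025
    t=(rot([180,0,yaw]).T@R); t=Rotation.from_matrix(R.T@rot([180,0,yaw])).as_rotvec(degrees=True)/4
    print("clock",round(o["clock"],2),"shift units",s.round(2),"turn units",t.round(2),"ori",o["orientation"].round(2),"q",o["joint_pos"].round(1),"F",o["force"].round(1))
E
python3 - <<'E'
from h import *
go(.583,-.029,.26,-158.7)
E
```

```text
clock 0.15 shift units [-20.41  15.64  -1.35] turn units [ 0.02 -0.    1.23] ori [ 1.7993e+02 -1.0000e-02 -1.5377e+02] q [-47.3  20.6   0.6  -0.  -70.1 -16.5] F [-1.  -0.9 -0.5]
```

Emit:
play_rows --fingers -1 --motion '[{"x":-1,"y":0.78,"z":-0.1},{"x":-1,"y":0.78,"z":-0.1},{"x":-1,"y":0.78,"z":-0.1},{"x":-1,"y":0.78,"z":-0.1},{"x":-1,"y":0.78,"z":-0.1},{"x":-1,"y":0.78,"z":-0.1},{"x":-1,"y":0.78,"z":-0.1},{"x":-1,"y":0.78,"z":-0.1},{"x":-1,"y":0.78,"z":-0.1},{"x":-1,"y":0.78,"z":-0.1},{"x":-1,"y":0.78,"z":-0.1},{"x":-1,"y":0.78,"z":-0.1},{"x":-1,"y":0.78,"z":-0.1},{"x":-1,"y":0.78},{"x":-1,"y":0.78},{"x":-1,"y":0.78},{"x":-1,"y":0.78},{"x":-1,"y":0.78,"rz":0.6},{"x":-1,"y":0.78,"rz":0.6},{}]'

```text
$.motion[0]: bad value
```

Run:
```python
from h import *
c=cams.get_calibration("wrist"); im=cams.snapshot("wrist"); cv2.imwrite("pics/w1.png",im)
import json; json.dump({k:(v.tolist() if hasattr(v,"tolist") else v) for k,v in c.items()},open("w1.json","w"))
print(ctrl.get_obs()["tool_pos"])
go(.499,.313,.16,168.8)
```

```text
[ 0.29814794 -0.60524014  0.22597355]
clock 0.2 shift units [-23.44  29.4    2.67] turn units [ 0.01 -0.01  9.36] ori [ 1.7994e+02 -1.0000e-02 -1.5377e+02] q [-47.3  20.6   0.7  -0.  -70.1 -16.5] F [-0.1 -0.8 -0.3]
```

View pics/w1.png

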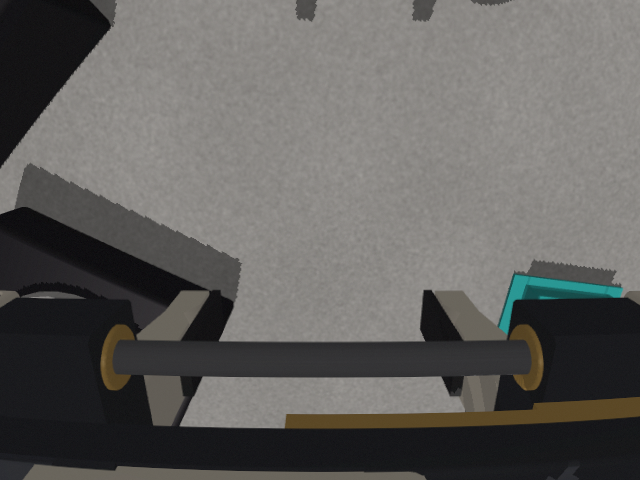

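The wrist view shows only counter, so the move was refused. It seems every row needs all six numbers.

Run:
```python
from h import *
go(.65,0,.26,-158.7)
```

```text
clock 0.2 shift units [-23.32  15.5   -1.35] turn units [ 0.02 -0.    1.23] ori [ 1.7994e+02 -1.0000e-02 -1.5377e+02] q [-47.3  20.6   0.7  -0.  -70.1 -16.5] F [-0.1 -0.8 -0.3]
```

Emit:
play_rows --fingers -1 --motion '[{"x":-1,"y":0.7,"z":-0.1,"rx":0,"ry":0,"rz":0}]'

```text
clock: 0.32
tool_pos: [0.3122, -0.5792, 0.228]
orientation: [179.9, -0.0, -153.9]
force: [0.9, 1.1, -0.3]
opening: 0.0819
gripper_force: 0.0
```

Emit:
play_rows --motion '[{"x":-1,"y":0.67,"z":-0.1,"rx":0,"ry":0,"rz":0},{"x":-1,"y":0.67,"z":-0.1,"rx":0,"ry":0,"rz":0},{"x":-1,"y":0.67,"z":-0.1,"rx":0,"ry":0,"rz":0},{"x":-1,"y":0.67,"z":-0.1,"rx":0,"ry":0,"rz":0},{"x":-1,"y":0.67,"z":-0.1,"rx":0,"ry":0,"rz":0},{"x":-1,"y":0.67,"z":-0.1,"rx":0,"ry":0,"rz":0},{"x":-1,"y":0.67,"z":-0.1,"rx":0,"ry":0,"rz":0},{"x":-1,"y":0.67,"z":-0.1,"rx":0,"ry":0,"rz":0},{"x":-1,"y":0.67,"z":-0.1,"rx":0,"ry":0,"rz":0},{"x":-1,"y":0.67,"z":-0.1,"rx":0,"ry":0,"rz":0},{"x":-1,"y":0.67,"z":-0.1,"rx":0,"ry":0,"rz":0},{"x":-1,"y":0.67,"z":-0.1,"rx":0,"ry":0,"rz":0},{"x":-1,"y":0.67,"z":0,"rx":0,"ry":0,"rz":0},{"x":-1,"y":0.67,"z":0,"rx":0,"ry":0,"rz":0},{"x":-1,"y":0.67,"z":0,"rx":0,"ry":0,"rz":0},{"x":-1,"y":0.67,"z":0,"rx":0,"ry":0,"rz":0},{"x":-1,"y":0.67,"z":0,"rx":0,"ry":0,"rz":0},{"x":-1,"y":0.67,"z":0,"rx":0,"ry":0,"rz":0},{"x":-1,"y":0.67,"z":0,"rx":0,"ry":0,"rz":0},{"x":-1,"y":0.67,"z":0,"rx":0,"ry":0,"rz":0}]'

```text
clock: 2.82
tool_pos: [0.6137, -0.0563, 0.2589]
orientation: [180.0, -0.0, -153.8]
force: [1.2, -0.4, 0.8]
opening: 0.0005
gripper_force: 0.0
```

Emit:
play_rows --motion '[{"x":-1,"y":0.67,"z":0,"rx":0,"ry":0,"rz":0},{"x":-1,"y":0.67,"z":0,"rx":0,"ry":0,"rz":0},{"x":0,"y":0,"z":0,"rx":0,"ry":0,"rz":0.6},{"x":0,"y":0,"z":0,"rx":0,"ry":0,"rz":0.6},{"x":0,"y":0,"z":0,"rx":0,"ry":0,"rz":0}]'

```text
clock: 3.45
tool_pos: [0.6439, -0.0044, 0.2588]
orientation: [180.0, -0.0, -158.5]
force: [-0.0, 0.7, 1.1]
opening: 0.0005
gripper_force: 0.0
```

Run:
```python
from h import *
c=cams.get_calibration("wrist"); im=cams.snapshot("wrist"); cv2.imwrite("pics/w2.png",im)
import json; json.dump({k:(v.tolist() if hasattr(v,"tolist") else v) for k,v in c.items()},open("w2.json","w"))
print(ctrl.get_obs()["tool_pos"])
go(.65,.28,.26,168.8)
```

```text
[ 0.64377743 -0.00462729  0.25889531]
clock 3.5 shift units [-4.4  10.5  -0.04] turn units [-0.   -0.    8.17] ori [ 1.8000e+02 -1.0000e-02 -1.5851e+02] q [ 16.9  16.6  -0.7  -0.  -72.7 -85.4] F [ 0.1 -0.1 -0.2]
```

View pics/w2.png

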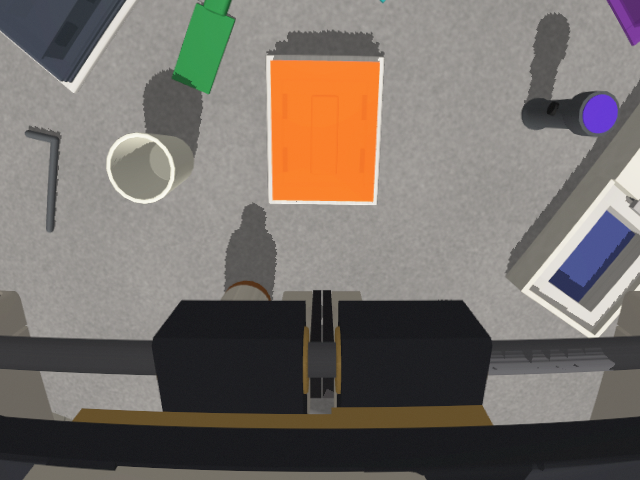

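The orange cover fills (271,57)–(383,203) in the wrist view, with the rib faintly visible at (312–340, 95–175). Cup, scraper and torch are clear of it. I'll compute its pose and move to view the dock.

Run:
```python
from h import *
import json; c=json.load(open("w2.json")); im=cv2.imread("pics/w2.png"); hsv=cv2.cvtColor(im,cv2.COLOR_BGR2HSV)
m=cv2.inRange(hsv,(3,150,120),(22,255,255)); m[230:]=0
cs,_=cv2.findContours(m,0,1); k=max(cs,key=cv2.contourArea).reshape(-1,2)
def rect(P):
    r=cv2.minAreaRect((P*1000).astype(np.float32)); return [np.round(v,1) for v in r]
print(cv2.boundingRect(k),"flange z.027",rect(np.array([onz(c,u,v,.027)[:2] for u,v in k])))
T=[(268,57),(383,58),(376,205),(271,202)]
print("tray z.008",rect(np.array([onz(c,u,v,.008)[:2] for u,v in T])))
Q=[(312,96),(337,96),(338,174),(311,174)]
print("rib z.083",rect(np.array([onz(c,u,v,.083)[:2] for u,v in Q])))
```

```text
(271, 60, 109, 141) flange z.027 [array([580. , -27.7]), array([129.6,  99.2]), np.float64(20.6)]
tray z.008 [array([580.6, -26.5]), array([143.5, 109.8]), np.float64(20.7)]
rib z.083 [array([580.2, -27.1]), array([62.1, 22.5]), np.float64(21.5)]
```

Emit:
play_rows --motion '[{"x":-0.4,"y":1,"z":0,"rx":0,"ry":0,"rz":0},{"x":-0.4,"y":1,"z":0,"rx":0,"ry":0,"rz":0},{"x":-0.4,"y":1,"z":0,"rx":0,"ry":0,"rz":0},{"x":-0.4,"y":1,"z":0,"rx":0,"ry":0,"rz":0},{"x":-0.4,"y":1,"z":0,"rx":0,"ry":0,"rz":0},{"x":-0.4,"y":1,"z":0,"rx":0,"ry":0,"rz":0},{"x":-0.4,"y":1,"z":0,"rx":0,"ry":0,"rz":0},{"x":-0.4,"y":1,"z":0,"rx":0,"ry":0,"rz":0},{"x":-0.4,"y":1,"z":0,"rx":0,"ry":0,"rz":0},{"x":-0.4,"y":1,"z":0,"rx":0,"ry":0,"rz":0},{"x":0,"y":0,"z":0,"rx":0,"ry":0,"rz":1},{"x":0,"y":0,"z":0,"rx":0,"ry":0,"rz":1},{"x":0,"y":0,"z":0,"rx":0,"ry":0,"rz":1},{"x":0,"y":0,"z":0,"rx":0,"ry":0,"rz":1},{"x":0,"y":0,"z":0,"rx":0,"ry":0,"rz":1},{"x":0,"y":0,"z":0,"rx":0,"ry":0,"rz":1},{"x":0,"y":0,"z":0,"rx":0,"ry":0,"rz":1},{"x":0,"y":0,"z":0,"rx":0,"ry":0,"rz":1},{"x":0,"y":0,"z":0,"rx":0,"ry":0,"rz":0}]'

```text
clock: 5.88
tool_pos: [0.6453, 0.2649, 0.2589]
orientation: [-180.0, -0.0, 169.5]
force: [0.7, -0.8, 0.1]
opening: 0.0004
gripper_force: 0.0
```

Run:
```python
from h import *
c=cams.get_calibration("wrist"); im=cams.snapshot("wrist"); cv2.imwrite("pics/w3.png",im)
import json; json.dump({k:(v.tolist() if hasattr(v,"tolist") else v) for k,v in c.items()},open("w3.json","w"))
print(ctrl.get_obs()["tool_pos"])
go(.499,.313,.10,168.8)
```

```text
[0.64527389 0.2648165  0.25895826]
clock 5.92 shift units [6.1  0.83 6.36] turn units [-0.   -0.    0.18] ori [-179.99   -0.    169.53] q [  38.3   21.8    6.7    0.   -74.9 -138.7] F [-0.5  0.3 -1.3]
```

View pics/w3.png

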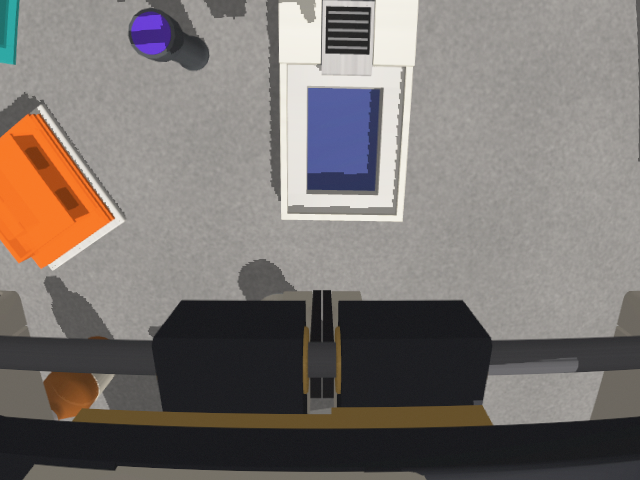

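Run:
```python
from h import *
import json; c=json.load(open("w3.json")); im=cv2.imread("pics/w3.png"); hsv=cv2.cvtColor(im,cv2.COLOR_BGR2HSV)
m=cv2.inRange(hsv,(100,80,40),(135,255,255)); m[:75]=0;m[210:]=0; m[:,:290]=0;m[:,400:]=0
cs,_=cv2.findContours(m,0,1); k=max(cs,key=cv2.contourArea).reshape(-1,2); print(cv2.boundingRect(k))
def rect(P):
    r=cv2.minAreaRect((np.array(P)*1000).astype(np.float32)); return [np.round(v,1) for v in r]
w=lambda L,z:np.array([onz(c,u,v,z)[:2] for u,v in L])
print("blue z.032",rect(w(k,.032)))
A,B=w([(282,220),(402,221)],.040); C,D=w([(279.5,65),(415.5,66)],.046)
print(A,B,C,D,np.linalg.norm(A-B),np.linalg.norm(C-D))
n=(A+B)/2-(C+D)/2; print(np.linalg.norm(n),"yaw axis",np.degrees(np.arctan2(n[1],n[0])),"yaw end",np.degrees(np.arctan2((B-A)[1],(B-A)[0]))-90, np.degrees(np.arctan2((D-C)[1],(D-C)[0]))-90)
e=n/np.linalg.norm(n); print("bay from end",(A+B)/2-e*.074,"from deck",(C+D)/2+e*.068)
p=w([(347,30)],.047)[0]; print("pad",p, "joint",(p-((C+D)/2+e*.068))@e-.0+.036+.095)
```

```text
(308, 88, 72, 103)
blue z.032 [array([588.5, 294.6]), array([64.9, 93.5]), np.float64(78.6)]
[0.65188505 0.22396527] [0.67417358 0.33867586] [0.51417399 0.25157627] [0.53613455 0.36796873] 0.11685588895328913 0.1184460608345101
0.14078012028682285 yaw axis -11.659900780579955 yaw end -10.99569223648497 -10.684779511683189
bay from end [0.59055635 0.29627611] from deck [0.59175105 0.29602957]
pad [0.49705414 0.31396101] joint 0.034633232560349274
```

The dock is straight in view: bay end corners (282,220) and (402,221), pad at (347,30). This puts the bay at about (0.591, 0.295) with yaw −11.3°, and the latch at about 0.035. Now to the pad.

Emit:
play_rows --motion '[{"x":0.77,"y":0.1,"z":0.8,"rx":0,"ry":0,"rz":0},{"x":0.77,"y":0.1,"z":0.8,"rx":0,"ry":0,"rz":0},{"x":0.77,"y":0.1,"z":0.8,"rx":0,"ry":0,"rz":0},{"x":0.77,"y":0.1,"z":0.8,"rx":0,"ry":0,"rz":0},{"x":0.77,"y":0.1,"z":0.8,"rx":0,"ry":0,"rz":0},{"x":0.77,"y":0.1,"z":0.8,"rx":0,"ry":0,"rz":0},{"x":0.77,"y":0.1,"z":0.8,"rx":0,"ry":0,"rz":0},{"x":0.77,"y":0.1,"z":0.8,"rx":0,"ry":0,"rz":0},{"x":0,"y":0,"z":0.8,"rx":0,"ry":0,"rz":0.2},{"x":0,"y":0,"z":0.5,"rx":0,"ry":0,"rz":0},{"x":0,"y":0,"z":0,"rx":0,"ry":0,"rz":0}]'

```text
clock: 7.3
tool_pos: [0.4974, 0.3118, 0.0658]
orientation: [-179.9, -0.0, 168.7]
force: [0.0, -0.5, 0.2]
opening: 0.0003
gripper_force: 0.0
```

Run:
```python
from h import *
go(.497,.314,.046,168.7)
```

```text
clock 7.3 shift units [0.03 0.08 0.79] turn units [-0.02 -0.01 -0.01] ori [-1.7992e+02 -4.0000e-02  1.6867e+02] q [  51.2   21.1  -21.9    0.   -47.1 -152.5] F [ 0.  -0.5  0.2]
```

Emit:
play_rows --motion '[{"x":0,"y":0.08,"z":0.35,"rx":0,"ry":0,"rz":0},{"x":0,"y":0,"z":0.35,"rx":0,"ry":0,"rz":0},{"x":0,"y":0,"z":0.06,"rx":0,"ry":0,"rz":0},{"x":0,"y":0,"z":0.04,"rx":0,"ry":0,"rz":0},{"x":0,"y":0,"z":0,"rx":0,"ry":0,"rz":0},{"x":0,"y":0,"z":0,"rx":0,"ry":0,"rz":0}]'

```text
clock: 8.05
tool_pos: [0.498, 0.3139, 0.0468]
orientation: [180.0, 0.0, 168.6]
force: [-0.9, -0.7, 3.1]
opening: 0.0008
gripper_force: 1.1
```

Emit:
play_rows --motion '[{"x":0,"y":0,"z":0.05,"rx":0,"ry":0,"rz":0},{"x":0,"y":0,"z":0.05,"rx":0,"ry":0,"rz":0},{"x":0,"y":0,"z":0,"rx":0,"ry":0,"rz":0},{"x":0,"y":0,"z":0,"rx":0,"ry":0,"rz":0}]'

```text
clock: 8.55
tool_pos: [0.4991, 0.3139, 0.0462]
orientation: [180.0, 0.1, 168.7]
force: [-2.7, -6.6, 16.8]
opening: 0.0004
gripper_force: 8.4
```

Emit:
play_rows --motion '[{"x":0.1,"y":0,"z":-0.02,"rx":0,"ry":0,"rz":0},{"x":0.15,"y":0,"z":0,"rx":0,"ry":0,"rz":0},{"x":0.2,"y":0,"z":0,"rx":0,"ry":0,"rz":0},{"x":0.2,"y":0,"z":0,"rx":0,"ry":0,"rz":0},{"x":0.2,"y":0,"z":0,"rx":0,"ry":0,"rz":0},{"x":0.15,"y":0,"z":0,"rx":0,"ry":0,"rz":0},{"x":0.1,"y":0,"z":0,"rx":0,"ry":0,"rz":0},{"x":0.1,"y":0,"z":0,"rx":0,"ry":0,"rz":0},{"x":0,"y":0,"z":0,"rx":0,"ry":0,"rz":0}]'

```text
clock: 9.68
tool_pos: [0.4693, 0.3199, 0.0462]
orientation: [180.0, 0.1, 168.7]
force: [-1.8, -5.2, 14.9]
opening: 0.0004
gripper_force: 7.1
```

Emit:
play_rows --motion '[{"x":0,"y":0,"z":-1,"rx":0,"ry":0,"rz":0},{"x":0,"y":0,"z":-1,"rx":0,"ry":0,"rz":0},{"x":0,"y":0,"z":-1,"rx":0,"ry":0,"rz":0},{"x":-0.544,"y":-0.98,"z":-1,"rx":0,"ry":0,"rz":0},{"x":-0.544,"y":-0.98,"z":-1,"rx":0,"ry":0,"rz":0},{"x":-0.544,"y":-0.98,"z":0,"rx":0,"ry":0,"rz":0},{"x":-0.544,"y":-0.98,"z":0,"rx":0,"ry":0,"rz":0},{"x":-0.544,"y":-0.98,"z":0,"rx":0,"ry":0,"rz":0},{"x":-0.544,"y":-0.98,"z":0,"rx":0,"ry":0,"rz":0},{"x":-0.544,"y":-0.98,"z":0,"rx":0,"ry":0,"rz":0},{"x":-0.544,"y":-0.98,"z":0,"rx":0,"ry":0,"rz":0},{"x":-0.544,"y":-0.98,"z":0,"rx":0,"ry":0,"rz":0},{"x":-0.544,"y":-0.98,"z":0,"rx":0,"ry":0,"rz":0},{"x":-0.544,"y":-0.98,"z":0,"rx":0,"ry":0,"rz":0},{"x":-0.544,"y":-0.98,"z":0,"rx":0,"ry":0,"rz":0},{"x":-0.544,"y":-0.98,"z":0,"rx":0,"ry":0,"rz":0},{"x":0,"y":0,"z":0,"rx":0,"ry":0,"rz":-1},{"x":0,"y":0,"z":0,"rx":0,"ry":0,"rz":-1}]'

```text
clock: 11.92
tool_pos: [0.5794, -0.0276, 0.1694]
orientation: [180.0, 0.0, 176.7]
force: [-0.1, -0.1, -0.3]
opening: 0.0004
gripper_force: 0.0
```

Emit:
play_rows --fingers 1 --motion '[{"x":0,"y":0,"z":0,"rx":0,"ry":0,"rz":-1},{"x":0,"y":0,"z":0,"rx":0,"ry":0,"rz":-1},{"x":0,"y":0,"z":0,"rx":0,"ry":0,"rz":-1},{"x":0,"y":0,"z":0,"rx":0,"ry":0,"rz":-1},{"x":0,"y":0,"z":0,"rx":0,"ry":0,"rz":-1},{"x":0,"y":0,"z":0,"rx":0,"ry":0,"rz":-1},{"x":0,"y":0,"z":0,"rx":0,"ry":0,"rz":0}]'

```text
clock: 12.8
tool_pos: [0.5793, -0.0271, 0.1695]
orientation: [-180.0, 0.0, -159.4]
force: [0.3, 0.2, -0.0]
opening: 0.0647
gripper_force: 0.0
```

Run:
```python
from h import *
go(.580,-.0274,.064,-159.2)
im=cams.snapshot("scene"); cv2.imwrite("pics/s2.png",cv2.resize(im[100:312,230:480],None,fx=2.5,fy=2.5,interpolation=cv2.INTER_CUBIC))
```

```text
clock 12.8 shift units [-0.02 -0.02  4.22] turn units [-0.    0.01 -0.05] ori [-1.800e+02  4.000e-02 -1.594e+02] q [ 16.6  14.2 -16.2  -0.  -59.6 -86. ] F [ 0.3  0.2 -0. ]
```

View pics/s2.png

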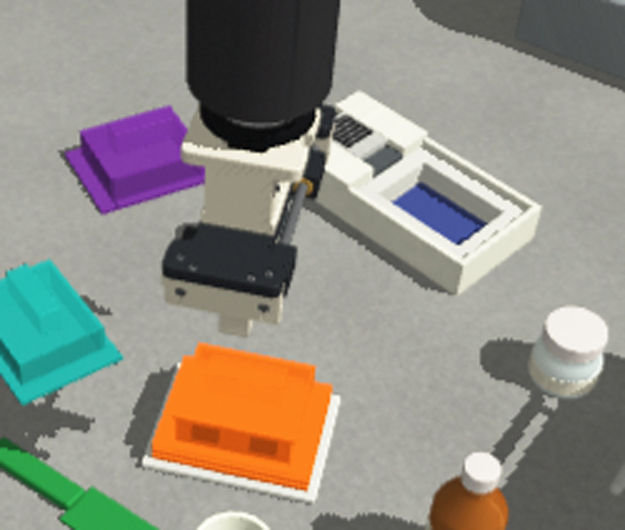

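The latch is fully back, with the dark slot now ahead of the pad at (385,155). Descend on the rib.

Emit:
play_rows --fingers 1 --motion '[{"x":0,"y":0,"z":0.8,"rx":0,"ry":0,"rz":-0.05},{"x":0,"y":0,"z":0.9,"rx":0,"ry":0,"rz":0},{"x":0,"y":0,"z":0.9,"rx":0,"ry":0,"rz":0},{"x":0,"y":0,"z":0.8,"rx":0,"ry":0,"rz":0},{"x":0,"y":0,"z":0.6,"rx":0,"ry":0,"rz":0},{"x":0,"y":0,"z":0.36,"rx":0,"ry":0,"rz":0},{"x":0,"y":0,"z":0,"rx":0,"ry":0,"rz":0}]'

```text
clock: 13.72
tool_pos: [0.5789, -0.0272, 0.0602]
orientation: [180.0, -0.0, -159.2]
force: [-0.6, 0.0, -0.1]
opening: 0.0877
gripper_force: 0.0
```

Emit:
play_rows --fingers -1 --motion '[{"x":0,"y":0,"z":0,"rx":0,"ry":0,"rz":0},{"x":0,"y":0,"z":0,"rx":0,"ry":0,"rz":0},{"x":0,"y":0,"z":0,"rx":0,"ry":0,"rz":0},{"x":0,"y":0,"z":0,"rx":0,"ry":0,"rz":0},{"x":0,"y":0,"z":0,"rx":0,"ry":0,"rz":0},{"x":0,"y":0,"z":0,"rx":0,"ry":0,"rz":0},{"x":0,"y":0,"z":0,"rx":0,"ry":0,"rz":0},{"x":0,"y":0,"z":0,"rx":0,"ry":0,"rz":0}]'

```text
clock: 14.72
tool_pos: [0.5791, -0.0272, 0.0605]
orientation: [-180.0, -0.0, -159.2]
force: [0.2, 0.2, 0.2]
opening: 0.0213
gripper_force: 30.0
```

Emit:
play_rows --motion '[{"x":0,"y":0,"z":-0.1,"rx":0,"ry":0,"rz":0},{"x":0,"y":0,"z":-0.1,"rx":0,"ry":0,"rz":0},{"x":0,"y":0,"z":-0.1,"rx":0,"ry":0,"rz":0},{"x":0,"y":0,"z":-0.1,"rx":0,"ry":0,"rz":0},{"x":0,"y":0,"z":-0.1,"rx":0,"ry":0,"rz":0}]'

```text
clock: 15.35
tool_pos: [0.5782, -0.0274, 0.0728]
orientation: [180.0, -0.1, -159.2]
force: [-0.4, -0.9, -10.4]
opening: 0.0219
gripper_force: 30.0
```

Emit:
play_rows --motion '[{"x":0,"y":0,"z":-0.12,"rx":0,"ry":0,"rz":0},{"x":0,"y":0,"z":-0.12,"rx":0,"ry":0,"rz":0},{"x":0,"y":0,"z":-0.12,"rx":0,"ry":0,"rz":0},{"x":0,"y":0,"z":-0.15,"rx":0,"ry":0,"rz":0},{"x":0,"y":0,"z":-0.3,"rx":0,"ry":0,"rz":0},{"x":0,"y":0,"z":-0.5,"rx":0,"ry":0,"rz":0},{"x":0,"y":0,"z":-0.8,"rx":0,"ry":0,"rz":0},{"x":0,"y":0,"z":-1,"rx":0,"ry":0,"rz":0},{"x":0,"y":0,"z":-1,"rx":0,"ry":0,"rz":0},{"x":0,"y":0,"z":-0.6,"rx":0,"ry":0,"rz":0},{"x":0,"y":0,"z":0,"rx":0,"ry":0,"rz":0}]'

```text
clock: 16.73
tool_pos: [0.5797, -0.027, 0.1922]
orientation: [-180.0, 0.1, -159.2]
force: [0.2, -0.7, -2.3]
opening: 0.0217
gripper_force: 30.0
```

Run:
```python
from h import *
cv2.imwrite("pics/s3.png",cams.snapshot("scene"))
print(ctrl.get_obs()["tool_pos"],ctrl.get_obs()["force"])
go(.591,.2952,.18,168.7)
```

```text
[ 0.57897912 -0.0270482   0.19091435] [-0.77736609 -0.56178393 -3.21127497]
clock 16.77 shift units [-5.03 11.88  0.44] turn units [0.01 0.01 8.03] ori [ 1.7999e+02  4.0000e-02 -1.5918e+02] q [ 16.6  13.1 -14.6  -0.  -62.2 -85.8] F [-0.8 -0.6 -3.2]
```

View pics/s3.png

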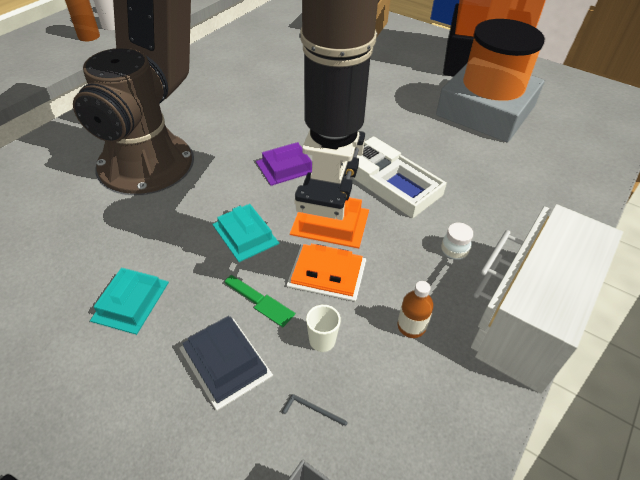

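The orange cover is off the stack and hangs level at (330,220). The stack below shows its remaining covers at (328,270), and nothing else has moved. Carry it to above the bay.

Emit:
play_rows --motion '[{"x":-0.2,"y":0.5,"z":0,"rx":0,"ry":0,"rz":0},{"x":-0.42,"y":1,"z":0,"rx":0,"ry":0,"rz":0},{"x":-0.42,"y":1,"z":0,"rx":0,"ry":0,"rz":0},{"x":-0.42,"y":1,"z":0,"rx":0,"ry":0,"rz":0},{"x":-0.42,"y":1,"z":0,"rx":0,"ry":0,"rz":0},{"x":-0.42,"y":1,"z":0,"rx":0,"ry":0,"rz":0},{"x":-0.42,"y":1,"z":0,"rx":0,"ry":0,"rz":0},{"x":-0.42,"y":1,"z":0,"rx":0,"ry":0,"rz":0},{"x":-0.42,"y":1,"z":0,"rx":0,"ry":0,"rz":0},{"x":-0.42,"y":1,"z":0,"rx":0,"ry":0,"rz":0},{"x":-0.42,"y":1,"z":0,"rx":0,"ry":0,"rz":0},{"x":-0.42,"y":0.9,"z":0,"rx":0,"ry":0,"rz":0},{"x":-0.2,"y":0.5,"z":0,"rx":0,"ry":0,"rz":0.5}]'

```text
clock: 18.4
tool_pos: [0.5906, 0.2975, 0.1905]
orientation: [-180.0, -0.0, -161.2]
force: [-0.2, -0.5, -2.3]
opening: 0.0217
gripper_force: 30.0
```

Emit:
play_rows --motion '[{"x":0,"y":0,"z":0.2,"rx":0,"ry":0,"rz":1},{"x":0,"y":0,"z":0.4,"rx":0,"ry":0,"rz":1},{"x":0,"y":0,"z":0.4,"rx":0,"ry":0,"rz":1},{"x":0,"y":0,"z":0.4,"rx":0,"ry":0,"rz":1},{"x":0,"y":0,"z":0.4,"rx":0,"ry":0,"rz":1},{"x":0,"y":0,"z":0.4,"rx":0,"ry":0,"rz":1},{"x":0,"y":0,"z":0.4,"rx":0,"ry":0,"rz":1},{"x":0,"y":0,"z":0.3,"rx":0,"ry":0,"rz":0.53},{"x":0,"y":0,"z":0,"rx":0,"ry":0,"rz":0},{"x":0,"y":0,"z":0,"rx":0,"ry":0,"rz":0}]'

```text
clock: 19.65
tool_pos: [0.5908, 0.2958, 0.1187]
orientation: [180.0, 0.0, 168.8]
force: [-0.1, 0.5, -2.6]
opening: 0.0218
gripper_force: 30.0
```

Run:
```python
from h import *
im=cams.snapshot("scene"); cv2.imwrite("pics/s4.png",cv2.resize(im[80:280,300:500],None,fx=3,fy=3,interpolation=cv2.INTER_CUBIC))
go(.590,.2954,.0695,168.7)
print(ctrl.get_obs()["tool_pos"])
```

```text
clock 19.7 shift units [ 0.03 -0.02  1.97] turn units [0.01 0.01 0.01] ori [1.7997e+02 3.0000e-02 1.6876e+02] q [  43.5   23.8   -9.1    0.   -57.  -144.7] F [ 0.1 -0.7 -1.6]
[0.59085717 0.29579865 0.11880863]
```

View pics/s4.png

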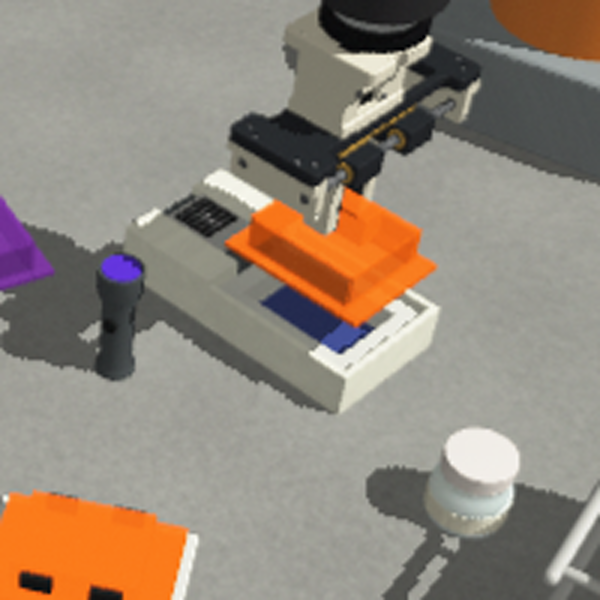

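Run:
```python
from h import *
c=cams.get_calibration("scene"); P=lambda x,y,z: onz(c,300+x/3,80+y/3,z)[:2]
im=cams.snapshot("scene"); hsv=cv2.cvtColor(im,cv2.COLOR_BGR2HSV)
m=cv2.inRange(hsv,(3,150,100),(22,255,255)); z=np.zeros_like(m); z[140:195,370:450]=m[140:195,370:450]
k=max(cv2.findContours(z,0,1)[0],key=cv2.contourArea)
print(cv2.approxPolyDP(cv2.convexHull(k),1.5,True).reshape(-1,2).tolist())
L,N,R=P(227,243,.083),P(360,322,.083),P(437,267,.083)
print(np.linalg.norm(L-N),np.linalg.norm(N-R),(L+R)/2,np.degrees(np.arctan2(*(N-L)[::-1])))
A,B=P(343,375,.040),P(440,309,.040)
e=np.array([np.cos(np.radians(-11.3)),np.sin(np.radians(-11.3))]); print("bay",(A+B)/2-e*.074,np.linalg.norm(A-B))
```

```text
[[444, 169], [417, 188], [375, 160], [391, 147], [415, 142], [438, 155]]
0.12824034518507862 0.09348052932539569 [0.59483578 0.29380948] -9.282591740773448
bay [0.59069286 0.29405118] 0.11550593157185876
```

Emit:
play_rows --motion '[{"x":0.05,"y":-0.02,"z":0.4,"rx":0,"ry":0,"rz":0},{"x":0,"y":0,"z":0.5,"rx":0,"ry":0,"rz":0},{"x":0,"y":0,"z":0.35,"rx":0,"ry":0,"rz":0},{"x":0,"y":0,"z":0.15,"rx":0,"ry":0,"rz":0},{"x":0,"y":0,"z":0.1,"rx":0,"ry":0,"rz":0},{"x":0,"y":0,"z":0.1,"rx":0,"ry":0,"rz":0},{"x":0,"y":0,"z":0,"rx":0,"ry":0,"rz":0}]'

```text
clock: 20.62
tool_pos: [0.5892, 0.2953, 0.0783]
orientation: [180.0, -0.0, 168.7]
force: [0.5, 0.4, -2.1]
opening: 0.0218
gripper_force: 30.0
```

Run:
```python
from h import *
go(.5895,.2952,.0695,168.7)
im=cams.snapshot("scene"); cv2.imwrite("pics/s5.png",cv2.resize(im[120:230,330:470],None,fx=5,fy=5,interpolation=cv2.INTER_CUBIC))
```

```text
clock 20.62 shift units [-0.01 -0.    0.35] turn units [ 0. -0.  0.] ori [180.    -0.   168.71] q [  43.5   26.   -11.7   -0.   -52.3 -144.8] F [ 0.5  0.4 -2.1]
```

View pics/s5.png

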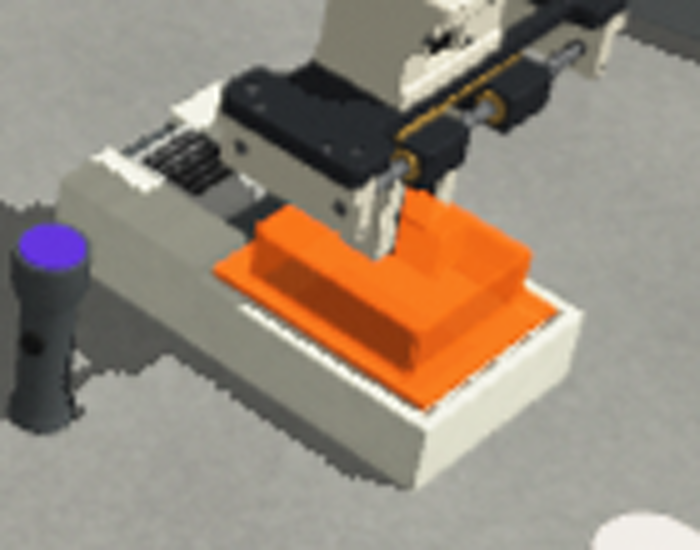

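The cover hovers just above the walls, centred by eye, with even gaps along the near edge (245–425, 305–405) and the end edge. Lower slowly.

Emit:
play_rows --motion '[{"x":0,"y":0,"z":0.08,"rx":0,"ry":0,"rz":0},{"x":0,"y":0,"z":0.08,"rx":0,"ry":0,"rz":0},{"x":0,"y":0,"z":0.06,"rx":0,"ry":0,"rz":0},{"x":0,"y":0,"z":0,"rx":0,"ry":0,"rz":0}]'

```text
clock: 21.18
tool_pos: [0.5891, 0.2952, 0.0726]
orientation: [-180.0, -0.0, 168.7]
force: [-0.8, 0.2, -1.8]
opening: 0.0219
gripper_force: 30.0
```

Below the wall tops (40 mm) with no contact, so it is inside the bay. Continue to touch.

Emit:
play_rows --motion '[{"x":0,"y":0,"z":0.05,"rx":0,"ry":0,"rz":0},{"x":0,"y":0,"z":0.05,"rx":0,"ry":0,"rz":0},{"x":0,"y":0,"z":0.04,"rx":0,"ry":0,"rz":0},{"x":0,"y":0,"z":0,"rx":0,"ry":0,"rz":0}]'

```text
clock: 21.68
tool_pos: [0.5893, 0.2953, 0.0696]
orientation: [180.0, 0.0, 168.7]
force: [-0.8, -1.4, 1.1]
opening: 0.0215
gripper_force: 30.0
```

Emit:
play_rows --motion '[{"x":0,"y":0,"z":0.02,"rx":0,"ry":0,"rz":0},{"x":0,"y":0,"z":0,"rx":0,"ry":0,"rz":0}]'

```text
clock: 21.92
tool_pos: [0.5893, 0.2953, 0.0696]
orientation: [180.0, 0.0, 168.7]
force: [-2.5, -1.3, 5.1]
opening: 0.0219
gripper_force: 30.0
```

Emit:
play_rows --fingers -0.1 --motion '[{"x":0,"y":0,"z":0,"rx":0,"ry":0,"rz":0},{"x":0,"y":0,"z":0,"rx":0,"ry":0,"rz":0},{"x":0,"y":0,"z":0,"rx":0,"ry":0,"rz":0},{"x":0,"y":0,"z":0,"rx":0,"ry":0,"rz":0}]'

```text
clock: 22.42
tool_pos: [0.5892, 0.2953, 0.0687]
orientation: [-180.0, -0.0, 168.7]
force: [0.5, -0.4, 0.2]
opening: 0.0392
gripper_force: 0.0
```

Emit:
play_rows --motion '[{"x":0,"y":0,"z":-0.4,"rx":0,"ry":0,"rz":0},{"x":0,"y":0,"z":-0.8,"rx":0,"ry":0,"rz":0},{"x":0,"y":0,"z":-1,"rx":0,"ry":0,"rz":0},{"x":0,"y":0,"z":-0.6,"rx":0,"ry":0,"rz":0}]'

```text
clock: 22.92
tool_pos: [0.5898, 0.2957, 0.1408]
orientation: [179.9, 0.1, 168.7]
force: [-0.3, 0.1, -0.4]
opening: 0.039
gripper_force: 0.0
```

Emit:
play_rows --fingers -1 --motion '[{"x":0.8,"y":0,"z":0,"rx":0,"ry":0,"rz":0},{"x":1,"y":0,"z":0,"rx":0,"ry":0,"rz":0},{"x":1,"y":0,"z":0,"rx":0,"ry":0,"rz":0},{"x":1,"y":0,"z":0,"rx":0,"ry":0,"rz":0},{"x":0.8,"y":0,"z":0,"rx":0,"ry":0,"rz":0},{"x":0.3,"y":0,"z":0,"rx":0,"ry":0,"rz":0},{"x":0,"y":0,"z":0,"rx":0,"ry":0,"rz":0}]'

```text
clock: 23.8
tool_pos: [0.4688, 0.3195, 0.1389]
orientation: [180.0, 0.0, 168.8]
force: [0.6, 0.2, 0.5]
opening: 0.0004
gripper_force: 0.0
```

Run:
```python
from h import *
go(.4693,.3199,.0468,168.7)
im=cams.snapshot("scene"); cv2.imwrite("pics/s6.png",cv2.resize(im[120:230,330:470],None,fx=5,fy=5,interpolation=cv2.INTER_CUBIC))
```

```text
clock 23.8 shift units [-0.01  0.02  3.68] turn units [0.   0.   0.02] ori [1.7999e+02 1.0000e-02 1.6876e+02] q [  54.    14.7  -20.     0.   -55.3 -155.3] F [0.6 0.2 0.5]
```

View pics/s6.png

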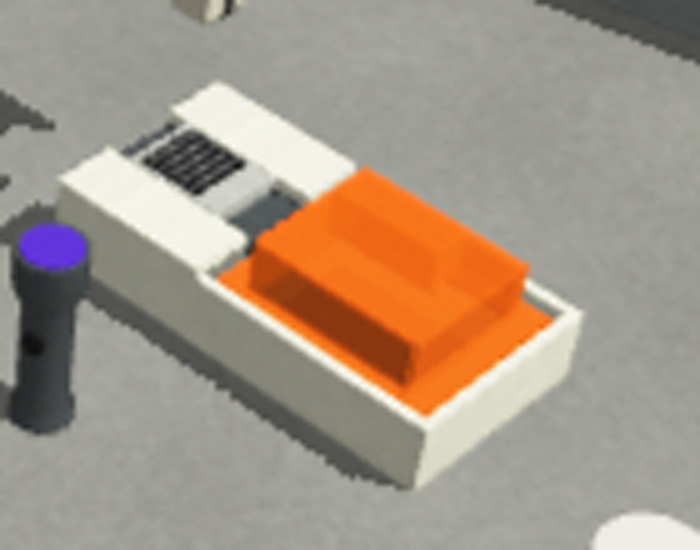

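The cover is seated flat in the bay: flange below the walls, rib at (385,240). The latch is back, with its pad at (193,160). That was my eleventh viewed picture, one over the limit of 10, so I view no more. Now press the pad.

Emit:
play_rows --motion '[{"x":0,"y":0.02,"z":0.8,"rx":0,"ry":0,"rz":0},{"x":0,"y":0,"z":1,"rx":0,"ry":0,"rz":0},{"x":0,"y":0,"z":0.9,"rx":0,"ry":0,"rz":0},{"x":0,"y":0,"z":0.6,"rx":0,"ry":0,"rz":0},{"x":0,"y":0,"z":0.3,"rx":0,"ry":0,"rz":0},{"x":0,"y":0,"z":0.08,"rx":0,"ry":0,"rz":0},{"x":0,"y":0,"z":0.06,"rx":0,"ry":0,"rz":0},{"x":0,"y":0,"z":0,"rx":0,"ry":0,"rz":0},{"x":0,"y":0,"z":0,"rx":0,"ry":0,"rz":0}]'

```text
clock: 24.98
tool_pos: [0.4696, 0.3198, 0.0463]
orientation: [180.0, 0.0, 168.7]
force: [-0.1, -3.3, 7.4]
opening: 0.0005
gripper_force: 3.1
```

Emit:
play_rows --motion '[{"x":0,"y":0,"z":0.03,"rx":0,"ry":0,"rz":0},{"x":-0.1,"y":0,"z":0,"rx":0,"ry":0,"rz":0},{"x":-0.15,"y":0,"z":0,"rx":0,"ry":0,"rz":0},{"x":-0.2,"y":0,"z":0,"rx":0,"ry":0,"rz":0},{"x":-0.2,"y":0,"z":0,"rx":0,"ry":0,"rz":0},{"x":-0.2,"y":0,"z":0,"rx":0,"ry":0,"rz":0},{"x":-0.2,"y":0,"z":0,"rx":0,"ry":0,"rz":0},{"x":-0.15,"y":0,"z":0,"rx":0,"ry":0,"rz":0},{"x":-0.1,"y":0,"z":0,"rx":0,"ry":0,"rz":0},{"x":-0.06,"y":0,"z":0,"rx":0,"ry":0,"rz":0},{"x":0,"y":0,"z":0,"rx":0,"ry":0,"rz":0}]'

```text
clock: 26.35
tool_pos: [0.5023, 0.3131, 0.0462]
orientation: [180.0, 0.0, 168.7]
force: [-5.7, -2.2, 14.3]
opening: 0.0003
gripper_force: 7.0
```

Emit:
play_rows --motion '[{"x":-0.08,"y":0,"z":0,"rx":0,"ry":0,"rz":0},{"x":-0.08,"y":0,"z":0,"rx":0,"ry":0,"rz":0},{"x":-0.08,"y":0,"z":0,"rx":0,"ry":0,"rz":0},{"x":0,"y":0,"z":0,"rx":0,"ry":0,"rz":0},{"x":0,"y":0,"z":0,"rx":0,"ry":0,"rz":0}]'

```text
clock: 26.98
tool_pos: [0.5078, 0.3126, 0.0462]
orientation: [179.9, -0.0, 168.7]
force: [-9.7, 1.0, 13.5]
opening: 0.0005
gripper_force: 7.1
```

The force has risen to about 10 N along x, so the latch is at its stop. Lift and back off to measure it.

Emit:
play_rows --motion '[{"x":0,"y":0,"z":-0.3,"rx":0,"ry":0,"rz":0},{"x":0,"y":0,"z":-0.8,"rx":0,"ry":0,"rz":0},{"x":0,"y":0,"z":-1,"rx":0,"ry":0,"rz":0},{"x":0,"y":0,"z":-1,"rx":0,"ry":0,"rz":0},{"x":0,"y":0,"z":-1,"rx":0,"ry":0,"rz":0},{"x":-1,"y":0,"z":-1,"rx":0,"ry":0,"rz":0},{"x":-1,"y":0,"z":-1,"rx":0,"ry":0,"rz":0},{"x":-1,"y":0,"z":-1,"rx":0,"ry":0,"rz":0},{"x":-1,"y":0,"z":-0.6,"rx":0,"ry":0,"rz":0},{"x":-0.4,"y":0,"z":0,"rx":0,"ry":0,"rz":0},{"x":0,"y":0,"z":0,"rx":0,"ry":0,"rz":0},{"x":0,"y":0,"z":0,"rx":0,"ry":0,"rz":0}]'

```text
clock: 28.48
tool_pos: [0.6154, 0.2904, 0.2362]
orientation: [-179.9, -0.1, 168.7]
force: [0.4, 0.4, 0.7]
opening: 0.0003
gripper_force: 0.0
```

Run:
```python
from h import *
bay=np.array([.591,.2952]); a=np.radians(-11.3); e=np.array([np.cos(a),np.sin(a)]); n=np.array([-e[1],e[0]])
o=ctrl.get_obs(); print(o["tool_pos"],o["force"],o["clock"])
for name in("wrist","scene"):
    c=cams.get_calibration(name); im=cams.snapshot(name); cv2.imwrite(f"pics/f_{name}.png",im)
    hsv=cv2.cvtColor(im,cv2.COLOR_BGR2HSV)
    def near(m,z,r,ctr):   # pixels whose point at z lies within r of ctr, in dock axes
        ys,xs=np.nonzero(m); u0=proj(c,[*ctr,z]); s=np.hypot(xs-u0[0],ys-u0[1])<130
        W=np.array([onz(c,x,y,z)[:2] for x,y in zip(xs[s],ys[s])]).reshape(-1,2)-bay
        D=np.c_[W@e+.036,W@n]; k=(abs(D-(np.array(ctr)-bay)@np.c_[e,n]-[.036,0])<r).all(1); return D[k]
    D=near(cv2.inRange(hsv,(0,0,0),(179,255,45)),.047,np.array([.035,.022]),bay-e*.095)
    if len(D): print(name,"pad",len(D),np.percentile(D,[2,50,98],axis=0).round(4).tolist(),"joint",(np.percentile(D[:,0],[2,98]).mean()+.095).round(4))
    F=near(cv2.inRange(hsv,(3,150,90),(22,255,255)),.036,np.array([.075,.06]),bay)
    if len(F): print(name,"flange",len(F),np.percentile(F,[.5,99.5],axis=0).round(4).tolist())
```

```text
[0.61539034 0.29038287 0.23620924] [0.43329765 0.3579047  0.72848431] 28.475
wrist pad 1250 [[-0.0742, -0.0174], [-0.058, 0.0005], [-0.0384, 0.0183]] joint 0.0387
wrist flange 15344 [[-0.0284, -0.0504], [0.0991, 0.0484]]
scene pad 13 [[-0.063, -0.0187], [-0.0509, -0.0022], [-0.0366, 0.0137]] joint 0.0452
scene flange 1640 [[-0.0328, -0.049], [0.1, 0.0593]]
```

The wrist measurement puts the pad at joint about 0.039 (home). The flange is centred at dock x about 0.0354 and y about −0.001, inside tolerance. Hand in.

```bash
python3 -c "
from h import *
print(workorder.close_job())"
```

```text
the job is handed in; nothing more can be done
None
```

I handed the job in at about 28.6 s: the orange cover lies flat in the bay, about 1 mm off centre, and the latch is home at about 0.039 m by wrist-camera measurement. No verdict came back, and I viewed 11 pictures, one over the limit of 10.

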